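# Open the cabinet pair: active door first, then the passive door's bolt

## Robot

A 7-joint arm with a two-finger parallel gripper is mounted at the origin on a cart in front of the work surface, level with it; the furniture and walls round the work are solid. World frame = base frame: x ahead of the robot, y to its left, z up, the work surface at z = 0. Lengths are in m, angles in rad, forces in N, time in s.
With the tool pointing down it reaches from about 0.35 to 0.9 m from the base axis. Payload 8.1 kg.
Tool frame: the origin (TCP) lies between the finger pads; the fingertips stand 8 mm ahead of it and the grasp point (between the pads) lies 11 mm behind it (arm.tcp_to_tips is the distance from the TCP to the fingertips, in m); z points along the fingers, x is the direction in which the jaws open and shut, and the axes are right-handed (so a half turn about z gives the same grasp; the last joint's range is limited). The gripper opens to 92 mm and grips with 3 to 60 N. Pads are 19 mm wide; open, the fingers measure 130 mm over their backs; the gripper's body (75 mm by 190 mm) begins 47 mm behind the grasp point.
Start: joints at [1.114, 0.434, 0.025, 1.573, -0.012, 1.134, -0.075], TCP at [0.217, -0.586, 0.235] pointing down, gripper open.
Joint ranges: [-2.62, 2.62], [-0.44, 2.09], [-1.27, 1.32], [0.08, 2.57], [-1.32, 4.46], [0.12, 2], [-2.74, 2.74]. Speed limits (rad/s): [2.22, 2.22, 3.01, 3.01, 3.14, 3.14, 3.14].

## Interface

Orientations are given as a rotation vector (axis times angle).
In Python, from cell import arm, eyes gives the robot as it stands.
- The arm moves only by the tool play_rows, never from a script. Its argument "rows" is a list of rows, each a list of 3 entries, a list of its own where there are three numbers: the shift along the tool's x, y, z each as a share of 50 cm, from -1 to 1, then the turn, a rotation vector about the tool's x, y, z each as a share of 60 degrees, from -1 to 1, then the opening, from -1 (shut) to 1 (fully open), so that 0 is half open. In form: [[[dx, dy, dz], [ax, ay, az], grip], ...]. A call has 1 to 10 rows; each row is the pose to reach, as a shift and turn from the pose commanded when the call began, along the tool's axes at that moment; what a row does not reach only later rows make up. A row lasts 1/10 s, in which the tool goes at most 50 mm and 8.59 degrees, less where a joint would pass 70% of its speed; a pose out of reach is approached as far as the arm can. A call with a number of a shift or a turn outside -1 to 1 is refused whole. A call with a gripper value outside its range is refused whole. The fingers move at their own pace and stop on an object; "newtons" is the grip in N (left out, the last holds). Time passes only in rows, so rows that repeat a pose let the fingers close. It gives the time, the measured TCP pose, the force and the opening at its end, in the units of the state.
- arm.observe(): the state, without advancing time (a new reading comes with each control period).
- eyes.get_image(name): name is "scene" or "side" or "wrist"; returns (picture, depth): 400x640x3 uint8, red, green, blue; 400x640 float32, m along the optical axis (not along the pixel's ray), 0 where there is no reading.
- eyes.get_calibration(name): a dict with "intrinsics" (3x3 intrinsics, pixels), "k1" (the pictures are not rectified: a ray, as slopes to the right and down, at radius r is drawn at 1 + k1 r^2 times it, then the intrinsics apply), "R" (3x3) and "t" (3): a world point X has camera coordinates R X + t. Camera axes: x right, y down, z forward; pixel columns grow to the right and rows downward; lengths in m; the calibration is good to about 2 mm. A picture is of the moment at which its call begins: read the wrist's pose just before it. get_calibration takes no time and is no camera call; for the wrist camera it gives the pose at the moment of the call.
- arm.sign_off(): hands the job in, once; it reports no verdict.
The state is a dict: "clock": time; "joints": joint angles; "dq": joint speeds; "joint_efforts": joint torques, N m; "position": TCP position; "ee_rot": TCP orientation; "force": force on the tool from outside, world axes, zero at the start; "ft_torque": the same for the moment, N m; "width": opening from 0.0 (shut) to 1.0 (fully open).
Only numpy, scipy, OpenCV 4.12 (cv2) and the standard library are available. Lean on these libraries where they do the work, as an engineer would, in place of code of your own. Each camera call takes 0.05 s, during which the arm holds its last target.

## Task

Open up both doors of the low two-door cabinet on the desk. First swing the active (right-hand) door wide open by its pull; that uncovers the flush bolt in the edge of the left-hand door, so then press the bolt's lug all the way down to let the sprung left-hand door swing open, and leave both doors standing open.

Things in the scene. Friction and masses are not known exactly. Their poses are not given: they have to be found in the camera images.
- cabinet: Low fixed white cabinet with two grey doors: 300 mm wide, 165 high. Origin on the desk under it; x to its back, y to its left seen from the front, z up. Points below: (x, y[, z]) mm in this frame. Each door 150 wide, 32 thick, top edge z = 150. Top ends at x = -52, cards on its rear. Steel keeper over the left door: y 24 to 60, x -88 to -38, top z = 171. Left door's pull, shut: (-126, 55).
- active_door (a joint): Active door, the right-hand one (-y side), with a strip along its free edge overlapping the left door: angle in rad, 0 shut, up to 1.75. Upright hinge line at cabinet (-60, -150); swings towards the robot, anticlockwise seen from above. May start slightly ajar. Light friction keeps it where it is left.
- active_pull (a point): Point on the active door's pull, an upright steel bar 10 mm thick from z = 67 to 151; this point lies on its axis at z = 120, 35 mm off the door's face; with the door shut at cabinet (-127, -55). Two 8 mm stems at z = 80 and 138 run straight from bar to face. The axes turn with the door; x points from bar to face.
- bolt (a joint): Flush bolt in the free edge of the left door: downward travel in m, 0 (shot up behind the keeper) to 0.020 (fully released). Friction of about 2.5 N keeps it where it is left.
- bolt_lug (a point): Centre of the top face (20 x 32 mm, x by y) of the bolt's steel lug, which sticks out of the left door's free edge into a pocket of the active door, hidden while that is shut. At cabinet (-76, -18, 125) at bolt travel 0; sinks with it and moves with the left door. Press straight down on it from above.
- passive_door (a joint): Passive door, the left-hand one (+y side): angle in rad, 0 shut, up to 1.5. Hinge line at cabinet (-60, 150); swings towards the robot, clockwise seen from above. The bolt holds it; once the bolt is down and nothing touches door or lug, a weak spring swings it open to about 0.9 rad by itself in about 2 s.

How it is judged:
On the way, in this order (a step that is already met when the one before it is completed fails the run):
1. the active door is swung open past 57 degrees while the bolt is still shot (value of joint active_door above 1 rad and value of joint bolt below 0.006 m), for 0.2 s.
2. the bolt is pressed down and released (value of joint bolt above 0.014 m), for 0.1 s.
At the end, for the whole second after the job is handed in: The active door stands open by more than 0.9 rad (52 degrees) and at rest, the bolt is down by more than 14 of its 20 mm, and the passive door has swung open by more than 0.5 rad (29 degrees) (value of joint active_door above 0.9 rad and value of joint bolt above 0.014 m and value of joint passive_door above 0.5 rad and velocity of joint active_door between -0.2 and 0.2 rad/s); the robot touches nothing.
It fails at once if the bolt is moved while the active door is shut over it (value of joint bolt above 0.008 m and value of joint active_door below 0.4 rad and value of joint passive_door below 0.1 rad).
It fails at once if the passive door is forced open against its bolt (value of joint passive_door above 0.15 rad and value of joint bolt below 0.006 m).
It also fails if it takes over 48 s, if anything falls off the work surface, if the arm or the gripper's body presses on something with over 40 N, if the wrist force passes 120 N, or if a joint passes its speed limit or range.

## Working session

There is one attempt and no reset: what is moved stays moved. The work goes in short steps, Python scripts to look and compute and a tool call to move; the robot and the scene stay as the last step left them, time stands still between calls to the robot, and variables do not carry over. Pictures are saved under pics/ and viewed, and the job is handed in when it is done.

Besides the shell and the picture viewer there is one more tool, called after "Call:" as name(argument=value, ...) on one line, values as JSON. play_rows: Moves the arm, as the interface text tells. Its arguments: {"type":"object","properties":{"rows":{"type":"array","items":{"type":"array"}},"newtons":{"type":"number"}},"required":["rows"]}

```bash
ls; mkdir -p pics
python3 - <<'E'
from cell import arm, eyes
import cv2, numpy as np
print(arm.observe())
for n in ("scene","side","wrist"):
    c=eyes.get_calibration(n); print(n,c)
    p,d=eyes.get_image(n); cv2.imwrite(f"pics/a_{n}.png",p[:,:,::-1]); np.save(f"pics/a_{n}.npy",d)
E
```

```text
pics
{'clock': 0.0, 'joints': array([ 1.11436472,  0.43521214,  0.0249336 ,  1.57406814, -0.01154532,
        1.13402672, -0.07509103]), 'dq': array([-8.82622219e-04, -1.35024102e-03, -8.58335646e-04, -1.01566114e-03,
       -9.49139571e-04, -8.77841615e-05, -6.12133415e-04]), 'joint_efforts': array([-3.22214055e-04, -6.67855310e+01,  9.84111093e-01, -3.14469302e+01,
       -6.07887260e-02,  4.28579771e-02,  9.12290625e-05]), 'position': array([ 0.21634007, -0.5858362 ,  0.23396247]), 'ee_rot': array([-2.57711219e+00,  1.79537997e+00,  2.16840194e-03]), 'force': array([0.27563438, 0.00356564, 0.11227053]), 'ft_torque': array([ 0.04793251, -0.01585317,  0.0009176 ]), 'width': 1.0004793476342801}
scene {'intrinsics': array([[513.49214088,   0.        , 317.22076854],
       [  0.        , 513.49214088, 198.06174185],
       [  0.        ,   0.        ,   1.        ]]), 'k1': -0.08223559023077572, 'R': array([[ 0.34250996, -0.93950385, -0.00441023],
       [-0.82652622, -0.29908378, -0.47686823],
       [ 0.44670051,  0.16697729, -0.87896373]]), 't': array([-0.13609724,  0.54801897,  0.
[... 163 characters left out ...]
     ,   1.        ]]), 'k1': -0.01465114570558155, 'R': array([[ 0.15359539, -0.98811446, -0.00618676],
       [-0.69632562, -0.10379231, -0.71018152],
       [ 0.70109849,  0.1133886 , -0.70399143]]), 't': array([-0.02373343,  0.4915702 ,  0.49693807])}
wrist {'intrinsics': array([[357.43860466,   0.        , 317.14786981],
       [  0.        , 357.43860466, 203.09753817],
       [  0.        ,   0.        ,   1.        ]]), 'k1': -0.023472119197594742, 'R': array([[ 3.46357018e-01, -9.38102760e-01, -1.68655889e-04],
       [-8.98641629e-01, -3.31839154e-01,  2.86925074e-01],
       [-2.69221171e-01, -9.92269519e-02, -9.57953012e-01]]), 't': array([-0.6248792 , -0.03588872,  0.3910457 ])}
```

View pics/a_scene.png

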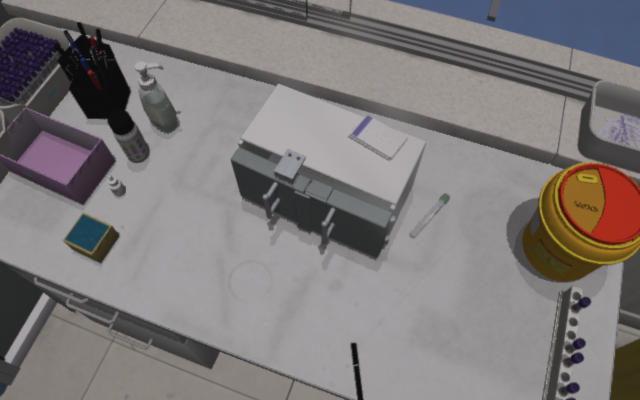

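View pics/a_side.png

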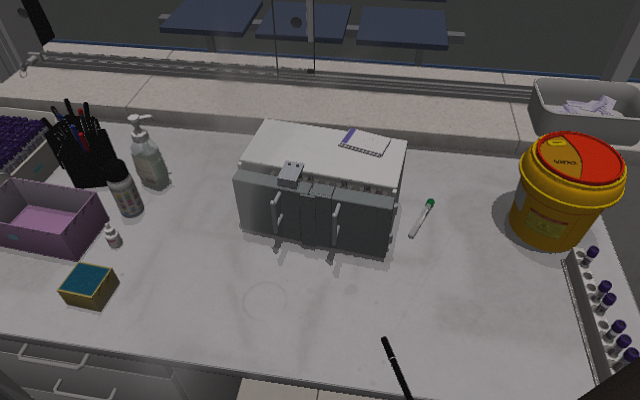

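View pics/a_wrist.png

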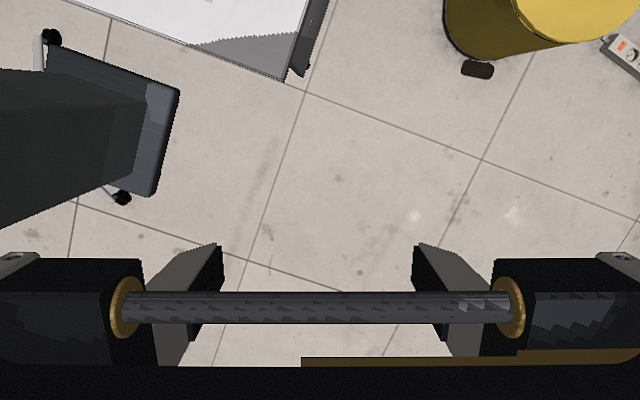

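The scene and side views show the cabinet near (325,175) px, the keeper near (290,165), the left pull near (271,195) and the right pull near (327,227). Next I'll zoom in and compute a height map from the depth.

```bash
cat > h.py <<'E'
from cell import arm, eyes
import cv2, numpy as np
from scipy.spatial.transform import Rotation as Ro
def undist(c,uv):
    K=c["intrinsics"]; uv=np.asarray(uv,float).reshape(-1,1,2)
    return cv2.undistortPoints(uv,K,np.array([c["k1"],0,0,0.]),).reshape(-1,2)
def cloud(c,d):
    v,u=np.mgrid[:d.shape[0],:d.shape[1]]
    s=undist(c,np.stack([u.ravel(),v.ravel()],1).astype(float))
    P=np.c_[s,np.ones(len(s))]*d.reshape(-1,1)
    return ((P-c["t"])@c["R"]).reshape(d.shape+(3,))
def ray(c,uv,z):
    s=undist(c,uv); D=np.c_[s,np.ones(len(s))]@c["R"]; o=-c["R"].T@c["t"]
    return o+D*((z-o[2])/D[:,2])[:,None]
def proj(c,X):
    r,_=cv2.Rodrigues(c["R"]); 
    return cv2.projectPoints(np.asarray(X,float).reshape(-1,1,3),r,c["t"],c["intrinsics"],np.array([c["k1"],0,0,0.]))[0].reshape(-1,2)
E
python3 - <<'E'
from h import *
for n in ("scene","side"):
    c=eyes.get_calibration(n); d=np.load(f"pics/a_{n}.npy"); im=cv2.imread(f"pics/a_{n}.png")
    P=cloud(c,d); 
    m=(abs(P[...,2]-.165)<.005)&(d>0); m[:, :200]=0; m[:,450:]=0
    k,l,st,ce=cv2.connectedComponentsWithStats(m.astype(np.uint8)); i=1+st[1:,4].argmax()
    q=P[l==i]; print(n,len(q),q[:,2].mean(),d[100,320],d[190,330], P[300,250])
    r=cv2.minAreaRect((q[:,:2]*1000).astype(np.float32)); print(r,cv2.boxPoints(r).round(1).tolist())
    m2=(abs(P[...,2]-.150)<.004)&(d>0)&~(l==i); 
    o=im.copy(); o[l==i]=(0,255,0); o[m2]=(0,0,255)
    cv2.imwrite(f"pics/b_{n}.png",cv2.resize(np.hstack([im[80:260,220:440],o[80:260,220:440]]),None,fx=1.8,fy=1.8,interpolation=cv2.INTER_NEAREST))
E
```

```text
scene 10226 0.16359116412323965 0.9447256 0.87281466 [ 0.39151702  0.12878097 -0.00125212]
((651.5986938476562, 71.51983642578125), (301.1690979003906, 180.77322387695312), 83.35554504394531) [[544.4000244140625, -67.5999984741211], [724.0, -88.5], [758.7999877929688, 210.60000610351562], [579.2000122070312, 231.60000610351562]]
side 6514 0.16553861750974833 1.0415325 0.79875636 [0.42141857 0.17102738 0.00056127]
((665.86767578125, 71.65840911865234), (300.2821044921875, 153.4276580810547), 83.2780990600586) [[572.0999755859375, -68.5], [724.5, -86.4000015258789], [759.5999755859375, 211.8000030517578], [607.2999877929688, 229.6999969482422]]
```

View pics/b_scene.png

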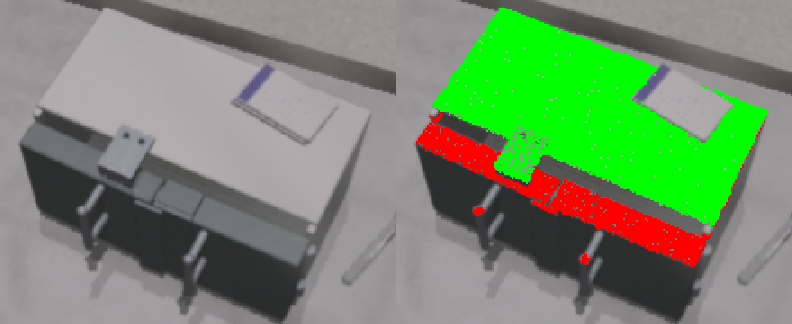

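View pics/b_side.png

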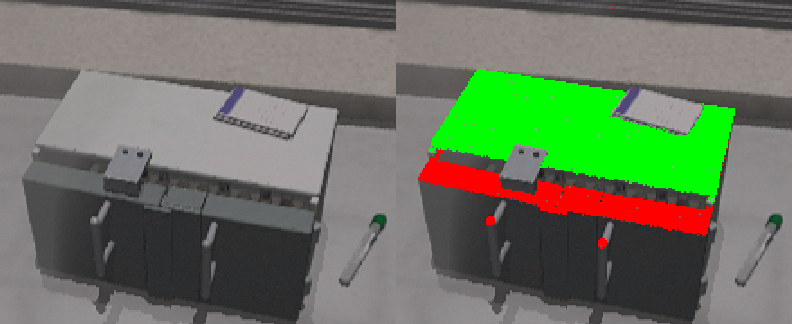

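```bash
cat >> h.py <<'E'
yaw=np.deg2rad(-6.68); O=np.array([.6412,.0736])
Rz=np.array([[np.cos(yaw),-np.sin(yaw)],[np.sin(yaw),np.cos(yaw)]])
def c2w(p): p=np.asarray(p,float)/1000; return np.r_[Rz@p[:2]+O,p[2:]]
def w2c(p): p=np.asarray(p,float); return np.r_[Rz.T@(p[:2]-O),p[2:]]*1000
E
python3 - <<'E'
from h import *
for n in ("scene","side"):
    c=eyes.get_calibration(n); d=np.load(f"pics/a_{n}.npy"); im=cv2.imread(f"pics/a_{n}.png")
    P=cloud(c,d); m=(abs(P[...,2]-.150)<.006)&(d>0)
    Q=(P[...,:2]-O)@Rz*1000
    for nm,x0,x1,y0,y1 in (("Lpull",-140,-105,35,75),("Rpull",-165,-105,-75,-25),("Rdoor",-108,-50,-150,-40),("Ldoor",-104,-50,60,150)):
        s=m&(Q[...,0]>x0)&(Q[...,0]<x1)&(Q[...,1]>y0)&(Q[...,1]<y1)
        q=Q[s]; print(n,nm,s.sum(),q.mean(0).round(1), P[s][:,2].mean().round(4))
        if "door" in nm:
            A=[]
            for y in range(y0,y1,10):
                t=q[(q[:,1]>=y)&(q[:,1]<y+10)]
                if len(t): A.append((y+5,round(t[:,0].min()),round(t[:,0].max())))
            print(A)
    m=(abs(P[...,2]-.171)<.006)&(d>0)&(Q[...,0]<-54)&(Q[...,0]>-110)&(abs(Q[...,1])<100)
    print("keeper",Q[m].min(0),Q[m].max(0))
    h=[[-52,-150,165],[-52,150,165],[101,150,165],[-127,-55,151],[-126,55,151],[-88,24,171],[-88,60,171]]
    W=[c2w(p) for p in h]; pp=proj(c,W); print(pp.round().tolist())
print([c2w(p).round(4) for p in ([-60,-150],[-127,-55,120],[-76,-18,125])])
E
```

```text
scene Lpull 24 [-118.7   53.8] 0.1472
scene Rpull 27 [-119.1  -57.7] 0.1472
scene Rdoor 1141 [-68.3 -95.7] 0.1482
[(-145, -82, -51), (-135, -83, -51), (-125, -83, -51), (-115, -83, -52), (-105, -83, -52), (-95, -83, -51), (-85, -84, -51), (-75, -84, -52), (-65, -85, -52), (-55, -84, -53), (-45, -84, -51)]
scene Ldoor 719 [-68.1 105.2] 0.1479
[(65, -84, -52), (75, -83, -52), (85, -83, -53), (95, -83, -52), (105, -83, -51), (115, -82, -52), (125, -83, -52), (135, -82, -51), (145, -81, -50)]
keeper [-79.8439463   22.04954247] [-54.00859863  58.70593754]
[[393.0, 209.0], [236.0, 141.0], [278.0, 81.0], [321.0, 226.0], [262.0, 199.0], [289.0, 183.0], [270.0, 174.0]]
side Lpull 24 [-119.3   55.7] 0.149
side Rpull 29 [-119.3  -55.8] 0.1486
side Rdoor 903 [-69.8 -95. ] 0.1499
[(-145, -83, -50), (-135, -83, -51), (-125, -82, -51), (-115, -83, -51), (-105, -83, -52), (-95, -83, -52), (-85, -83, -52), (-75, -83, -52), (-65, -84, -51), (-55, -108, -52), (-45, -84, -52)]
side Ldoor 601 [-69.7 106.2] 0.15
[(65, -84, -63), (75, -83, -52), (85, -84, -52), (95, -83, -53), (105, -82, -50), (115, -83, -51), (125, -82, -51), (135, -82, -52), (145, -82, -50)]
keeper [-79.85097583  24.20941901] [-54.00656694  60.86106555]
[[397.0, 191.0], [236.0, 162.0], [265.0, 117.0], [332.0, 217.0], [271.0, 204.0], [294.0, 184.0], [275.0, 181.0]]
[array([ 0.5642, -0.0684]), array([0.5087, 0.0337, 0.12  ]), array([0.5636, 0.0646, 0.125 ])]
```

```bash
sed -i 's/O=np.array.*/O=np.array([.6491,.0727])/' h.py
cat >> h.py <<'E'
def pose(cab,yawdeg):  # tool-down pose, cab mm TCP, tool-x yaw in world deg
    a=np.deg2rad(yawdeg); x=np.array([np.cos(a),np.sin(a),0]); z=np.array([0,0,-1.]); 
    return c2w(cab), np.c_[x,np.cross(z,x),z]
def rel(target, start=None):
    if start is None:
        s=arm.observe(); start=(s["position"],Ro.from_rotvec(s["ee_rot"]).as_matrix())
    p,R=target; d=start[1].T@(p-start[0])/.5; r=Ro.from_matrix(start[1].T@R).as_rotvec(degrees=True)/60
    return d.round(4).tolist(), r.round(4).tolist()
E
python3 - <<'E'
from h import *
c=eyes.get_calibration("scene"); d=np.load("pics/a_scene.npy"); P=cloud(c,d)
b=P[(P[...,2]>.10)&(d>0)&(P[...,0]>.2)&(P[...,0]<.8)&(P[...,1]<-.15)]; print(len(b),b.min(0),b.max(0))
Q=(P[...,:2]-O)@Rz*1000
cards=(P[...,2]>.168)&(Q[...,0]>-35)&(Q[...,0]<120)&(abs(Q[...,1])<150)&(P[...,2]<.22)
print("cards",Q[cards].min(0),Q[cards].max(0),np.percentile(P[cards][:,2],[5,50,95]))
for n in ("scene","side"):
    im=cv2.imread(f"pics/a_{n}.png"); c=eyes.get_calibration(n)
    for h in ([-52,-150,165],[-52,150,165],[-127,-55,151],[-126,55,151],[-88,24,171],[-88,60,171],[-92,-150,150],[-92,150,150],[-127,-55,67]):
        u=proj(c,c2w(h))[0]; im=cv2.drawMarker(im,tuple(int(round(v)) for v in u),(0,0,255),cv2.MARKER_CROSS,5,1)
    cv2.imwrite(f"pics/c_{n}.png",cv2.resize(im[80:270,220:440],None,fx=3,fy=3,interpolation=cv2.INTER_CUBIC))
print(rel(pose([-127,-55,260],-96.7)))
E
```

```text
8879 [ 0.59709609 -0.47687298  0.10006405] [ 0.7693019  -0.29968883  0.19333954]
cards [  21.35737866 -117.65451162] [92.3119767  -0.94786069] [0.16936128 0.1723059  0.17436552]
([-0.9531, -0.9919, -0.0507], [0.0004, 0.0011, 0.4494])
```

View pics/c_side.png

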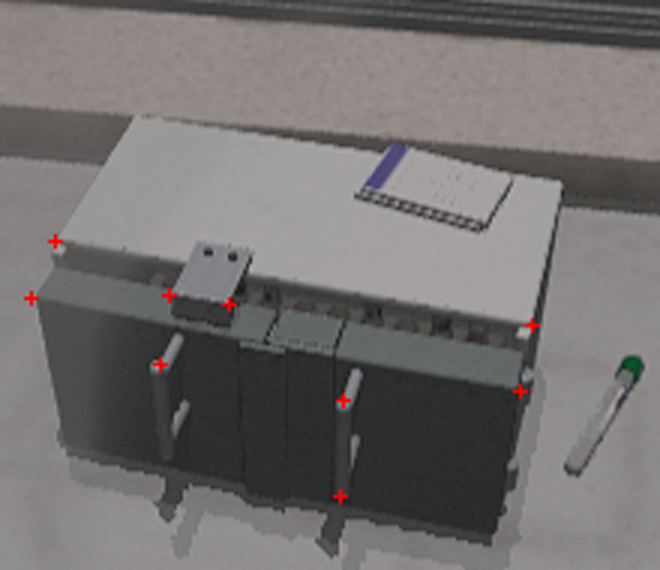

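View pics/c_scene.png

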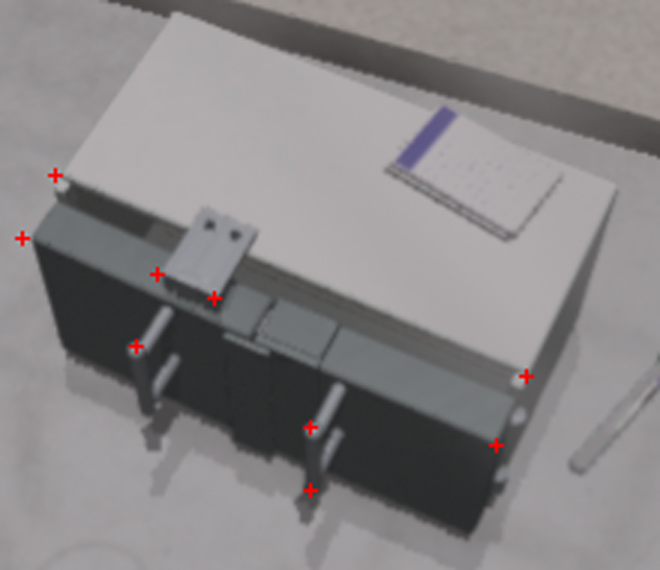

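The side overlay fits the top corners, keeper and pull ends. The scene overlay is a few pixels off. Moving above the active pull.

Call:
play_rows(rows=[[[-0.477, -0.496, -0.1], [0, 0, 0.225], 0], [[-0.477, -0.496, -0.1], [0, 0, 0.225], 0], [[-0.477, -0.496, -0.1], [0, 0, 0.225], 0], [[-0.477, -0.496, -0.1], [0, 0, 0.225], 0], [[-0.477, -0.496, -0.1], [0, 0, 0.225], 0], [[-0.477, -0.496, -0.1], [0, 0, 0.225], 0], [[-0.477, -0.496, -0.1], [0, 0, 0.225], 0], [[-0.953, -0.99, -0.05], [0, 0, 0.45], 0], [[-0.953, -0.99, -0.05], [0, 0, 0.45], 0], [[-0.953, -0.99, -0.05], [0, 0, 0.45], 0]], newtons=30)

```text
clock: 1.15
position: [0.428, -0.1495, 0.2746]
ee_rot: [-2.081, 2.353, -0.001]
force: [1.4, -0.8, -0.7]
width: 0.502
```

Run:
```python
from h import *
s=arm.observe(); print(s["clock"],s["joints"].round(2),s["position"],w2c(s["position"]))
print(rel(pose([-127,-55,240],-96.7)))
```

```text
1.15 [ 0.41  0.13 -0.21  1.9   0.03  1.12 -1.51] [ 0.42797542 -0.14948741  0.27461055] [-193.77769492 -246.40115827  274.6105526 ]
([-0.3836, -0.1313, 0.0691], [-0.0005, -0.0004, -0.0052])
```

Call:
play_rows(rows=[[[-0.384, -0.131, 0.069], [0, 0, -0.005], 0], [[-0.384, -0.131, 0.069], [0, 0, -0.005], 0], [[-0.384, -0.131, 0.069], [0, 0, -0.005], 0], [[-0.384, -0.131, 0.069], [0, 0, -0.005], 0], [[-0.384, -0.131, 0.069], [0, 0, -0.005], 0], [[-0.384, -0.131, 0.069], [0, 0, -0.005], 0], [[-0.384, -0.131, 0.069], [0, 0, -0.005], 0]])

```text
clock: 1.85
position: [0.5148, 0.0308, 0.2398]
ee_rot: [2.091, -2.343, 0.0]
force: [-0.2, -0.8, -0.8]
width: 0.499
```

Run:
```python
from h import *
s=arm.observe(); print(s["clock"],s["joints"].round(2),s["position"],w2c(s["position"]))
print(rel(pose([-127,-55,124],-96.7)))
p,d=eyes.get_image("wrist"); cv2.imwrite("pics/d_w.png",p[:,:,::-1])
p,d=eyes.get_image("side"); cv2.imwrite("pics/d_s.png",p[:,:,::-1])
```

```text
1.85 [ 0.1   0.28 -0.33  1.81  0.1   1.07 -1.95] [0.51483017 0.03076012 0.23984729] [-128.47970098  -57.27397652  239.84729448]
([-0.0048, -0.0031, 0.2317], [0.0006, -0.0009, 0.0035])
```

View pics/d_w.png

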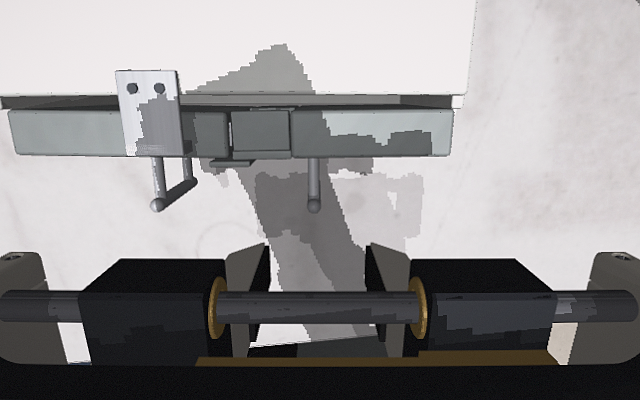

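View pics/d_s.png

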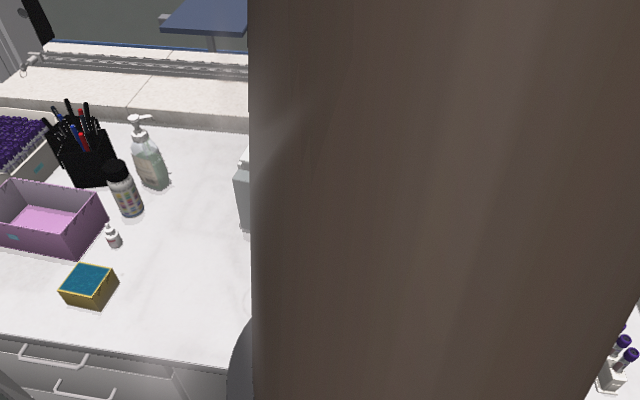

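The wrist view shows the active pull's top at about (314,206), the left pull's top at (157,204), and the cabinet's front edge running level. The side view is blocked by the arm. I'll check the pull tops by ray casting.

Run:
```python
from h import *
c=eyes.get_calibration("wrist")
for uv in ([314.5,206],[157,204.5],[118,71],[183,154],[123,157]):
    print(uv,[w2c(ray(c,[uv],z)[0]).round(1).tolist() for z in(.150,.171)])
print(rel(pose([-127,-55,124],-96.7)))
```

```text
[314.5, 206] [[-124.6, -56.4, 150.0], [-118.1, -56.5, 171.0]]
[157, 204.5] [[-123.6, 55.0, 150.0], [-117.3, 45.2, 171.0]]
[118, 71] [[-34.5, 69.2, 150.0], [-35.9, 58.1, 171.0]]
[183, 154] [[-87.8, 32.7, 150.0], [-84.6, 24.8, 171.0]]
[123, 157] [[-89.8, 74.2, 150.0], [-86.4, 62.7, 171.0]]
([-0.0059, -0.0026, 0.2324], [-0.0001, -0.0008, 0.002])
```

Call:
play_rows(rows=[[[-0.004, -0.005, 0.08], [0, 0, 0.002], 0], [[-0.004, -0.005, 0.16], [0, 0, 0.002], 0], [[-0.004, -0.005, 0.2], [0, 0, 0.002], 0], [[-0.004, -0.005, 0.232], [0, 0, 0.002], 0], [[-0.004, -0.005, 0.232], [0, 0, 0.002], 0], [[-0.004, -0.005, 0.232], [0, 0, 0.002], 0]])

```text
clock: 2.55
position: [0.518, 0.0328, 0.1246]
ee_rot: [2.089, -2.346, 0.001]
force: [-0.7, -0.1, 0.7]
width: 0.503
```

Call:
play_rows(rows=[[[0, 0, 0], [0, 0, 0], -0.5], [[0, 0, 0], [0, 0, 0], -1], [[0, 0, 0], [0, 0, 0], -1], [[0, 0, 0], [0, 0, 0], -1], [[0, 0, 0], [0, 0, 0], -1], [[0, 0, 0], [0, 0, 0], -1], [[0, 0, 0], [0, 0, 0], -1], [[0, 0, 0], [0, 0, 0], -1]], newtons=25)

```text
clock: 3.35
position: [0.5184, 0.0333, 0.1242]
ee_rot: [-2.09, 2.345, -0.001]
force: [1.9, -3.4, 2.3]
width: 0.1
```

Run:
```python
from h import *
s=arm.observe(); print(s["clock"],s["joints"].round(2),s["position"],w2c(s["position"]),s["force"],s["width"])
p0=w2c(s["position"]); start=(s["position"],Ro.from_rotvec(s["ee_rot"]).as_matrix())
p,d=eyes.get_image("wrist"); cv2.imwrite("pics/e_w.png",p[:,:,::-1])
h=np.array([-60,-150])
for th in range(5,91,5):
    a=np.deg2rad(th); v=np.array([-67,95.]) ; q=h+np.array([[np.cos(a),-np.sin(a)],[np.sin(a),np.cos(a)]])@v - (h+v) + p0[:2]
    print(th,rel(pose([q[0],q[1],p0[2]],-96.7+th),start))
```

```text
3.35 [ 0.07  0.41 -0.31  1.94  0.17  0.81 -2.02] [0.5183899  0.03329763 0.1242278 ] [-125.23930489  -54.33960967  124.22780268] [ 1.91531474 -3.4262099   2.2707313 ] 0.09989574770964577
5 ([0.0124, 0.0161, -0.0], [-0.0008, -0.0003, -0.0813])
10 ([0.0261, 0.031, -0.0], [-0.0007, -0.0004, -0.1647])
15 ([0.0411, 0.0447, -0.0], [-0.0007, -0.0004, -0.248])
20 ([0.0572, 0.057, -0.0], [-0.0007, -0.0004, -0.3313])
25 ([0.0743, 0.0679, -0.0], [-0.0007, -0.0005, -0.4147])
30 ([0.0923, 0.0772, -0.0], [-0.0007, -0.0005, -0.498])
35 ([0.1111, 0.0849, -0.0], [-0.0007, -0.0005, -0.5813])
40 ([0.1304, 0.091, -0.0], [-0.0006, -0.0006, -0.6647])
45 ([0.1502, 0.0954, -0.0], [-0.0006, -0.0006, -0.748])
50 ([0.1703, 0.098, -0.0], [-0.0006, -0.0006, -0.8313])
55 ([0.1906, 0.0988, -0.0], [-0.0006, -0.0007, -0.9147])
60 ([0.2109, 0.0979, -0.0], [-0.0005, -0.0007, -0.998])
65 ([0.231, 0.0952, -0.0], [-0.0005, -0.0007, -1.0813])
70 ([0.2508, 0.0908, 0.0], [-0.0005, -0.0007, -1.1647])
75 ([0.2701, 0.0847, 0.0], [-0.0005, -0.0008, -1.248])
80 ([0.2888, 0.0769, 0.0], [-0.0004, -0.0008, -1.3313])
85 ([0.3068, 0.0675, 0.0], [-0.0004, -0.0008, -1.4147])
90 ([0.3239, 0.0566, 0.0001], [-0.0004, -0.0008, -1.498])
```

View pics/e_w.png

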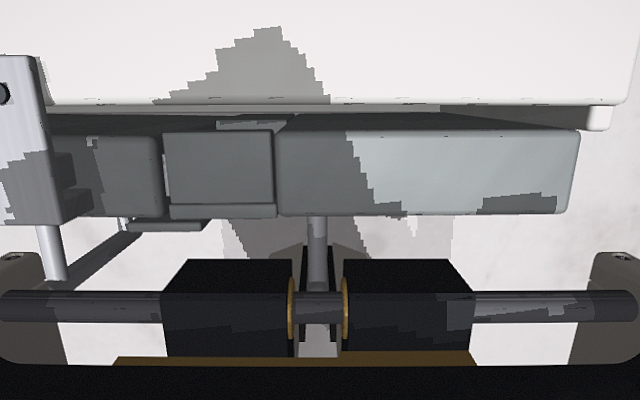

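The gripper holds the 10 mm bar, with an opening of about 9.2 mm. The wrist view shows the stem between the fingers at about (317,250). Starting the swing.

Call:
play_rows(rows=[[[0.006, 0.008, 0], [0, 0, -0.042], -1], [[0.012, 0.016, 0], [0, 0, -0.083], -1], [[0.026, 0.031, 0], [0, 0, -0.165], -1], [[0.041, 0.045, 0], [0, 0, -0.248], -1], [[0.057, 0.057, 0], [0, 0, -0.331], -1], [[0.074, 0.068, 0], [0, 0, -0.415], -1], [[0.092, 0.077, 0], [0, 0, -0.498], -1], [[0.092, 0.077, 0], [0, 0, -0.498], -1]])

```text
clock: 4.2
position: [0.4749, -0.0088, 0.1243]
ee_rot: [-2.625, 1.725, -0.002]
force: [5.3, -2.9, -2.8]
width: 0.101
```

Run:
```python
from h import *
s=arm.observe(); print(s["clock"],s["joints"].round(2),w2c(s["position"]),s["force"],s["width"],Ro.from_rotvec(s["ee_rot"]).as_matrix().round(3).tolist())
p0=np.array([-125.2,-54.3,124.2])
start=(s["position"],Ro.from_rotvec(s["ee_rot"]).as_matrix())
h=np.array([-60,-150])
for th in [30]+list(range(35,91,5)):
    a=np.deg2rad(th); v=np.array([-67,95.]) ; q=h+np.array([[np.cos(a),-np.sin(a)],[np.sin(a),np.cos(a)]])@v - (h+v) + p0[:2]
    print(th,rel(pose([q[0],q[1],p0[2]],-96.7+th),start))
```

```text
4.2 [ 0.26  0.37 -0.45  2.03  0.22  0.78 -1.48] [-163.53057477 -101.24664663  124.27432328] [ 5.29475611 -2.94338957 -2.83974094] 0.10058960996085511 [[0.397, -0.918, 0.002], [-0.918, -0.397, -0.0], [0.001, -0.001, -1.0]]
30 ([-0.0014, -0.0004, 0.0001], [-0.0012, -0.0009, 0.0016])
35 ([0.0109, 0.0157, 0.0001], [-0.0011, -0.001, -0.0817])
40 ([0.0247, 0.0306, 0.0001], [-0.0011, -0.001, -0.165])
45 ([0.0397, 0.0443, 0.0001], [-0.0011, -0.0011, -0.2484])
50 ([0.0558, 0.0566, 0.0001], [-0.001, -0.0011, -0.3317])
55 ([0.0729, 0.0675, 0.0001], [-0.001, -0.0012, -0.415])
60 ([0.0909, 0.0768, 0.0001], [-0.0009, -0.0012, -0.4984])
65 ([0.1097, 0.0845, 0.0002], [-0.0009, -0.0013, -0.5817])
70 ([0.129, 0.0906, 0.0002], [-0.0008, -0.0013, -0.665])
75 ([0.1488, 0.0949, 0.0002], [-0.0008, -0.0014, -0.7484])
80 ([0.1689, 0.0975, 0.0002], [-0.0007, -0.0014, -0.8317])
85 ([0.1892, 0.0984, 0.0002], [-0.0006, -0.0014, -0.915])
90 ([0.2095, 0.0974, 0.0002], [-0.0006, -0.0015, -0.9984])
```

Call:
play_rows(rows=[[[0.012, 0.016, 0], [0, 0, -0.083], -1], [[0.026, 0.031, 0], [0, 0, -0.165], -1], [[0.041, 0.045, 0], [0, 0, -0.248], -1], [[0.057, 0.057, 0], [0, 0, -0.331], -1], [[0.074, 0.068, 0], [0, 0, -0.415], -1], [[0.092, 0.077, 0], [0, 0, -0.498], -1], [[0.111, 0.085, 0], [0, 0, -0.581], -1], [[0.13, 0.091, 0], [0, 0, -0.665], -1], [[0.15, 0.095, 0], [0, 0, -0.748], -1], [[0.17, 0.098, 0], [0, 0, -0.831], -1]])

```text
clock: 5.2
position: [0.4642, -0.1041, 0.1243]
ee_rot: [-3.107, 0.453, -0.002]
force: [4.5, 2.6, -2.9]
width: 0.1
```

Run:
```python
from h import *
s=arm.observe(); print(s["clock"],s["joints"].round(2),w2c(s["position"]),s["position"],s["force"],s["width"])
p,d=eyes.get_image("wrist"); cv2.imwrite("pics/f_w.png",p[:,:,::-1])
p,d=eyes.get_image("scene"); cv2.imwrite("pics/f_s.png",p[:,:,::-1])
```

```text
5.2 [ 0.61  0.41 -0.63  2.02  0.33  0.81 -0.51] [-163.08613817 -197.08923579  124.25679011] [ 0.46419478 -0.10408042  0.12425679] [ 4.46526139  2.62805189 -2.932443  ] 0.10005316921456757
```

View pics/f_w.png

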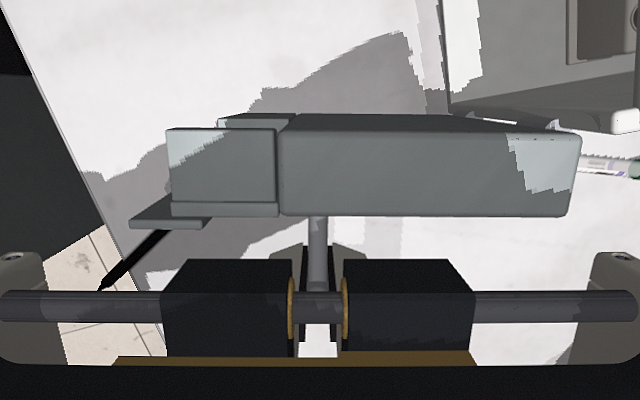

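View pics/f_s.png

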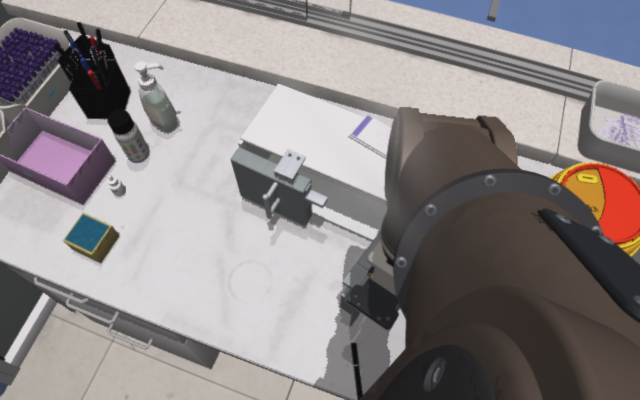

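The door is open about 80°, and the scene view shows the lug at about (316,199) on the left door's free edge. Releasing the pull and rising.

Call:
play_rows(rows=[[[0, 0, 0], [0, 0, 0], -1], [[0, 0, 0], [0, 0, 0], -1], [[0, 0, 0], [0, 0, 0], -0.4], [[0, 0, 0], [0, 0, 0], -0.1], [[0, 0, 0], [0, 0, 0], -0.1], [[0, 0, 0], [0, 0, 0], -0.1], [[0, 0, -0.04], [0, 0, 0], -0.1], [[0, 0, -0.12], [0, 0, 0], -0.1], [[0, 0, -0.21], [0, 0, 0], -0.1], [[0, 0, -0.21], [0, 0, 0], -0.1]])

```text
clock: 6.3
position: [0.466, -0.1047, 0.2342]
ee_rot: [3.107, -0.459, 0.013]
force: [0.8, -0.2, 0.4]
width: 0.449
```

Run:
```python
from h import *
s=arm.observe(); print(s["clock"],s["joints"].round(2),w2c(s["position"]),s["position"],s["force"],s["width"])
p,d=eyes.get_image("wrist"); cv2.imwrite("pics/g_w.png",p[:,:,::-1])
c=eyes.get_calibration("scene")
p,d=eyes.get_image("scene"); cv2.imwrite("pics/g_s.png",p[:,:,::-1]); np.save("pics/g_s.npy",d)
P=cloud(c,d); Q=(P[...,:2]-O)@Rz*1000
m=(abs(P[...,2]-.124)<.007)&(Q[...,0]>-105)&(Q[...,0]<-50)&(Q[...,1]>-50)&(Q[...,1]<3)
print("lug",m.sum(),Q[m].min(0),Q[m].max(0),np.median(P[m][:,2]), np.argwhere(m).mean(0))
im=p[:,:,::-1].copy(); im[m]=(0,0,255)
for h in ([-86,-34,125],[-66,-34,125],[-86,-2,125],[-66,-2,125]): print(proj(c,c2w(h))[0].round(1))
cv2.imwrite("pics/g_z.png",cv2.resize(np.hstack([p[:,:,::-1][140:240,230:360],im[140:240,230:360]]),None,fx=3,fy=3,interpolation=cv2.INTER_NEAREST))
print(rel(pose([-80,-24,220],-6.7)))
```

```text
6.3 [ 0.68  0.27 -0.69  1.88  0.2   1.05 -0.39] [-161.26627355 -197.52536618  234.15690031] [ 0.46595156 -0.10472528  0.2341569 ] [ 0.78552571 -0.22851047  0.42109359] 0.44907923080643414
lug 245 [-91.73011972 -35.35033009] [-61.55183984   2.78501293] 0.12231629852328615 [197.86122449 315.27346939]
[322.5 204.5]
[327.6 195.4]
[306.  197.2]
[311.2 188.3]
([0.1032, -0.3727, 0.0198], [0.0006, -0.0019, -0.1692])
```

View pics/g_z.png

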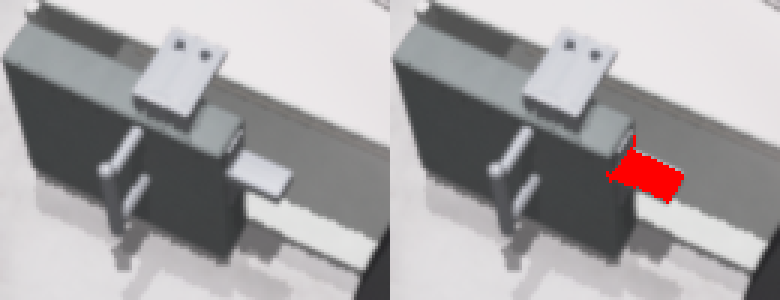

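View pics/g_w.png

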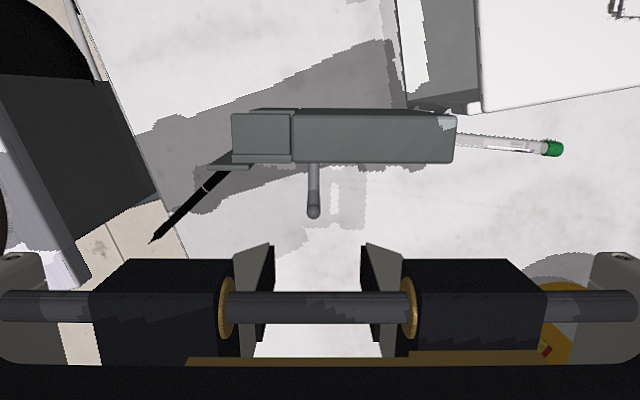

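The lug top is at its expected place, about (-76,-17) at z≈123 (bolt up). The active door is still open in the wrist view. I'll move above the lug with the fingers shut and look again.

Call:
play_rows(rows=[[[0.095, -0.372, 0.01], [0, 0, -0.168], -1], [[0.095, -0.372, 0.01], [0, 0, -0.168], -1], [[0.095, -0.372, 0.01], [0, 0, -0.168], -1], [[0.095, -0.372, 0.01], [0, 0, -0.168], -1], [[0.095, -0.372, 0.01], [0, 0, -0.168], -1], [[0.095, -0.372, 0.01], [0, 0, -0.168], -1], [[0.095, -0.372, 0.01], [0, 0, -0.168], -1], [[0.095, -0.372, 0.01], [0, 0, -0.168], -1]])

```text
clock: 7.2
position: [0.5618, 0.0575, 0.2235]
ee_rot: [3.135, -0.188, -0.002]
force: [-0.5, 0.4, 0.2]
width: 0.007
```

Run:
```python
from h import *
s=arm.observe(); print(s["clock"],s["joints"].round(2),w2c(s["position"]),s["force"],s["width"])
c=eyes.get_calibration("wrist"); p,d=eyes.get_image("wrist"); cv2.imwrite("pics/i_w.png",p[:,:,::-1])
P=cloud(c,d); Q=(P[...,:2]-O)@Rz*1000
m=(abs(P[...,2]-.124)<.008)&(Q[...,0]>-105)&(Q[...,0]<-50)&(Q[...,1]>-50)&(Q[...,1]<3)
print("lug",m.sum(), Q[m].min(0) if m.any() else 0,Q[m].max(0) if m.any() else 0)
for h in ([-86,-34,125],[-66,-34,125],[-86,-2,125],[-66,-2,125]): print(proj(c,c2w(h))[0].round(1))
print(rel(pose([-84,-24,138],-6.7)),rel(pose([-84,-24,115],-6.7)))
p,d=eyes.get_image("scene"); cv2.imwrite("pics/i_s.png",p[:,:,::-1])
```

```text
7.2 [ 0.32  0.45 -0.73  1.69  0.33  1.13 -0.62] [-84.94597278 -25.22503483 223.49836837] [-0.53082394  0.43759     0.17264324] 0.006793841991713963
lug 1014 [-86.26634816 -32.3021341 ] [-66.31613003  -3.3985557 ]
[315.4 217.7]
[342.5 217.6]
[315.2 175.2]
[343.3 175.1]
([0.0017, -0.0023, 0.1715], [0.001, 0.0004, -0.0026]) ([0.0017, -0.0024, 0.2175], [0.001, 0.0004, -0.0026])
```

View pics/i_w.png

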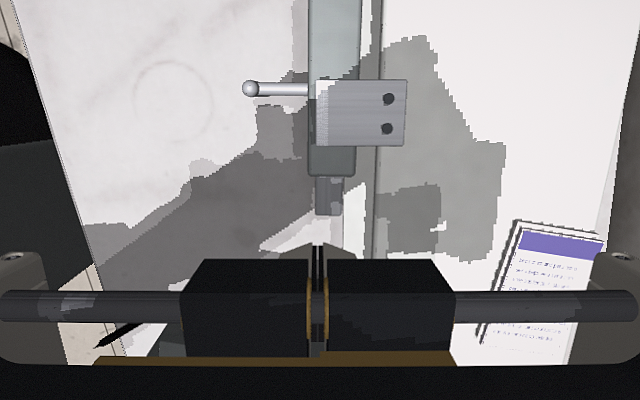

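View pics/i_s.png

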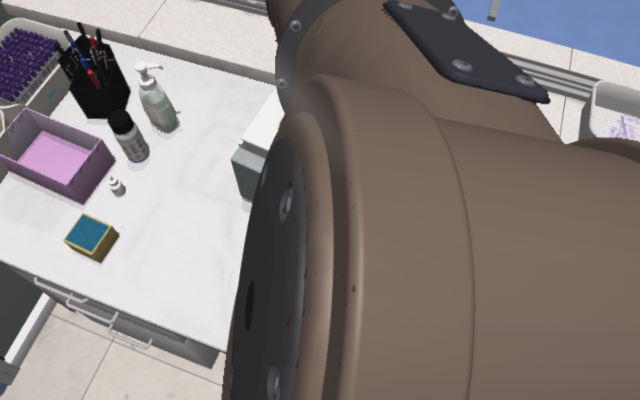

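The wrist view shows the lug at px (315-343, 175-217), spanning x -86 to -66 and y -33 to -3, which matches the given size. Descending, then pressing.

Call:
play_rows(rows=[[[0.007, -0.002, 0.06], [0, 0, 0], -1], [[0.007, -0.002, 0.12], [0, 0, 0], -1], [[0.007, -0.002, 0.165], [0, 0, 0], -1], [[0.007, -0.002, 0.17], [0, 0, 0], -1], [[0.007, -0.002, 0.18], [0, 0, 0], -1], [[0.007, -0.002, 0.19], [0, 0, 0], -1]])

```text
clock: 7.9
position: [0.5668, 0.0597, 0.1301]
ee_rot: [-3.136, 0.185, -0.003]
force: [-0.8, -0.9, 1.7]
width: 0.005
```

Run:
```python
from h import *
s=arm.observe(); print(s["clock"],w2c(s["position"]),s["force"],s["ft_torque"])
print(rel(pose([-81,-24,115],-6.7)))
```

```text
7.9 [-80.22760863 -22.47669795 130.14047711] [-0.78565259 -0.9259623   1.72651968] [-0.19446513  0.00077355  0.05888459]
([-0.0016, 0.0031, 0.0303], [-0.0002, -0.002, -0.0012])
```

Call:
play_rows(rows=[[[0, 0.003, 0.008], [0, 0, 0], -1], [[0, 0.003, 0.016], [0, 0, 0], -1], [[0, 0.003, 0.024], [0, 0, 0], -1], [[0, 0.003, 0.03], [0, 0, 0], -1], [[0, 0.003, 0.032], [0, 0, 0], -1], [[0, 0.003, 0.032], [0, 0, 0], -1], [[0, 0.003, 0.032], [0, 0, 0], -1]])

```text
clock: 8.6
position: [0.566, 0.0586, 0.1132]
ee_rot: [-3.136, 0.184, -0.001]
force: [0.3, 1.6, 3.0]
width: 0.003
```

Run:
```python
from h import *
s=arm.observe(); print(s["clock"],w2c(s["position"]),s["force"],s["ft_torque"])
p,d=eyes.get_image("wrist"); cv2.imwrite("pics/j_w.png",p[:,:,::-1])
```

```text
8.6 [-80.92940779 -23.72396662 113.17739398] [0.28307439 1.5715295  2.98459678] [ 0.32580485 -0.10095426  0.0090985 ]
```

View pics/j_w.png

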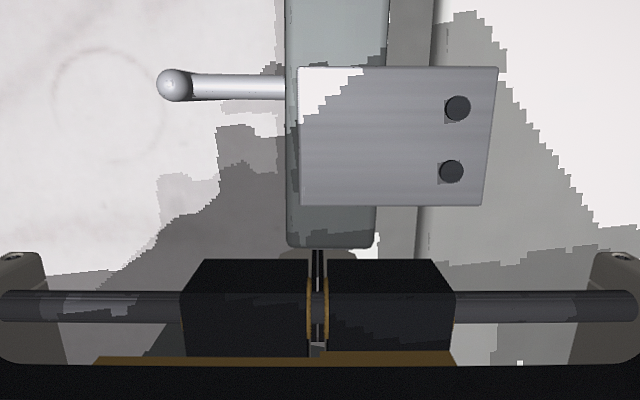

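The wrist view shows the fingers on the lug beside the left door's free edge at about (318,250). The tips are at z≈105, so the bolt is down about 19–20 mm, with a 3 N reaction. Rising straight up.

Call:
play_rows(rows=[[[0, 0, -0.08], [0, 0, 0], -1], [[0, 0, -0.18], [0, 0, 0], -1], [[0, 0, -0.28], [0, 0, 0], -1], [[0, 0, -0.36], [0, 0, 0], -1], [[0, 0, -0.36], [0, 0, 0], -1], [[0, 0, -0.36], [0, 0, 0], -1], [[0, 0, -0.36], [0, 0, 0], -1], [[0, 0, -0.36], [0, 0, 0], -1], [[0, 0, -0.36], [0, 0, 0], -1], [[0, 0, -0.36], [0, 0, 0], -1]])

```text
clock: 9.65
position: [0.5656, 0.0583, 0.2923]
ee_rot: [3.136, -0.184, -0.002]
force: [0.3, -0.2, -0.3]
width: -0.001
```

Call:
play_rows(rows=[[[-0.1, 0.35, 0], [0, 0, 0], -1], [[-0.1, 0.35, 0], [0, 0, 0], -1], [[-0.1, 0.35, 0], [0, 0, 0], -1], [[-0.1, 0.35, 0], [0, 0, 0], -1], [[-0.1, 0.35, 0], [0, 0, 0], -1], [[-0.1, 0.35, 0], [0, 0, 0], -1], [[-0.1, 0.35, 0], [0, 0, 0], -1], [[-0.1, 0.35, 0], [0, 0, 0], -1], [[-0.1, 0.35, 0], [0, 0, 0], -1], [[-0.1, 0.35, 0], [0, 0, 0], -1]])

```text
clock: 10.65
position: [0.4958, -0.1088, 0.293]
ee_rot: [-3.136, 0.182, 0.0]
force: [-0.5, 0.2, 0.2]
width: 0.005
```

Call:
play_rows(rows=[[[-0.1, 0.4, 0], [0, 0, 0], -1], [[-0.1, 0.4, 0], [0, 0, 0], -1], [[-0.1, 0.4, 0], [0, 0, 0], -1], [[-0.1, 0.4, 0], [0, 0, 0], -1], [[-0.1, 0.4, 0], [0, 0, 0], -1], [[-0.1, 0.4, 0], [0, 0, 0], -1], [[-0.1, 0.4, 0], [0, 0, 0], -1], [[-0.1, 0.4, 0], [0, 0, 0], -1], [[-0.1, 0.4, 0], [0, 0, 0], -1], [[-0.1, 0.4, 0], [0, 0, 0], -1]])

```text
clock: 11.65
position: [0.423, -0.3014, 0.2932]
ee_rot: [3.136, -0.182, 0.0]
force: [-0.2, 0.3, -0.2]
width: 0.006
```

Run:
```python
from h import *
s=arm.observe(); print(s["clock"],s["position"],s["force"])
for n in ("scene","side"):
    p,d=eyes.get_image(n); cv2.imwrite(f"pics/k_{n}.png",p[:,:,::-1]); np.save(f"pics/k_{n}.npy",d)
```

```text
11.65 [ 0.42303871 -0.30135879  0.29316639] [-0.174535    0.34390163 -0.19334475]
```

View pics/k_scene.png

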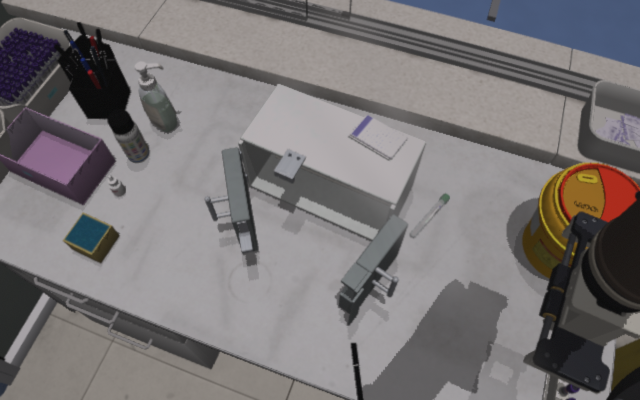

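View pics/k_side.png

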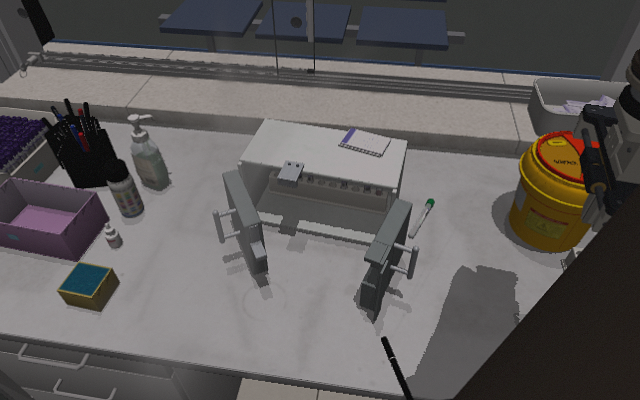

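Both doors are open in both views: the left door's top runs from (232,150) to (247,245) in the scene view, and the active door's from (400,222) to (342,298). I'll check the angles and lug height by depth, and that nothing is still moving.

Run:
```python
from h import *
def meas(n,d):
    c=eyes.get_calibration(n); P=cloud(c,d); Q=(P[...,:2]-O)@Rz*1000
    for nm,y0,y1,hy in (("L",30,175,150),("R",-215,-100,-150)):
        m=(abs(P[...,2]-.149)<.004)&(Q[...,0]>-230)&(Q[...,0]<-62)&(Q[...,1]>y0)&(Q[...,1]<y1)
        k,l,st,_=cv2.connectedComponentsWithStats(m.astype(np.uint8)); q=Q[l==1+st[1:,4].argmax()].astype(np.float32)
        vx,vy=cv2.fitLine(q,cv2.DIST_L2,0,.01,.01).ravel()[:2]
        print(n,nm,len(q),"angle",round(float(np.arctan2(abs(vx),abs(vy))),3))
    m=(P[...,2]>.095)&(P[...,2]<.135)&(Q[...,0]<-165)&(Q[...,0]>-230)&(Q[...,1]<90)&(Q[...,1]>0)
    z=P[m][:,2]; print(n,"lug region z hist",np.histogram(z,np.arange(.095,.136,.004)))
for n in ("scene","side"): meas(n,np.load(f"pics/k_{n}.npy"))
p,d=eyes.get_image("scene"); meas("scene",d); print(arm.observe()["clock"])
im=cv2.imread("pics/k_side.png"); cv2.imwrite("pics/l.png",cv2.resize(im[150:330,200:440],None,fx=3,fy=3))
```

```text
scene L 1297 angle 0.898
scene R 1719 angle 1.403
scene lug region z hist (array([ 20,  78, 167,  19,  13,  22,  21,  17,  17,  19]), array([0.095, 0.099, 0.103, 0.107, 0.111, 0.115, 0.119, 0.123, 0.127,
       0.131, 0.135]))
side L 1052 angle 0.896
side R 1412 angle 1.41
side lug region z hist (array([ 26,  32, 197,  42,  23,  33,  26,  29,  30,  31]), array([0.095, 0.099, 0.103, 0.107, 0.111, 0.115, 0.119, 0.123, 0.127,
       0.131, 0.135]))
scene L 1301 angle 0.899
scene R 1721 angle 1.404
scene lug region z hist (array([ 19,  91, 153,  21,  20,  18,  16,  19,  21,  13]), array([0.095, 0.099, 0.103, 0.107, 0.111, 0.115, 0.119, 0.123, 0.127,
       0.131, 0.135]))
11.8
```

View pics/l.png

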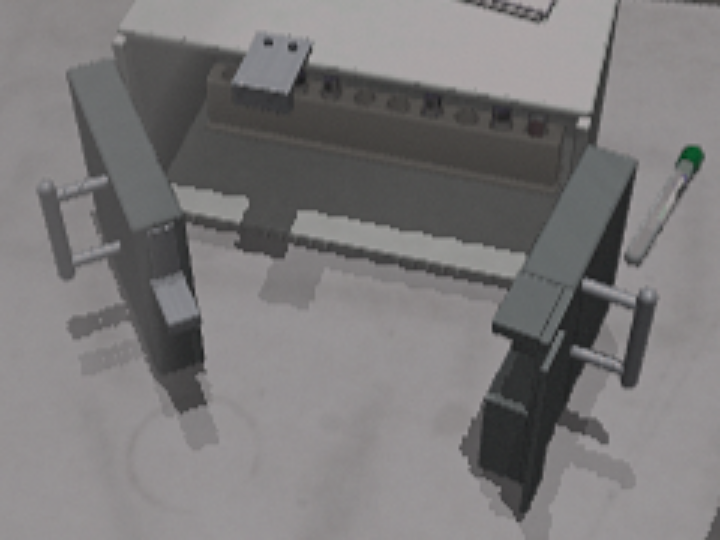

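The lug top is at z≈0.105, so the bolt is down about 20 mm. The left door is at 0.90 rad and the right at 1.40 rad, both still, and the arm is clear at (0.42, -0.30, 0.29). Handing in.

```bash
python3 -c "
from cell import arm
print(arm.sign_off())"
```

```text
the job is handed in; nothing more can be done
None
```

Both cabinet doors are standing open and the job is handed in, at about 12 s on the clock. I gripped the active door's pull and swung the door open with the bolt still up. I then pressed the lug straight down with the shut fingers, rose clear, and let the left door spring open by itself.

**Last checks by camera depth:**
- **Active door:** 1.40 rad open, against the required 0.9.
- **Left door:** 0.90 rad open, against the required 0.5. Two scene pictures about 0.1 s apart agreed to 0.001 rad for both doors.
- **Bolt:** the lug top is at z ≈ 0.105 m, so the bolt is down about 20 mm, against the required 14.
- **Robot:** it stood well clear, with force readings near zero.

**Disagreements:**
- My first cabinet position was about 8 mm off in x. I corrected it from the keeper and the pulls before moving.
- The scene camera sat about 2 mm off the side camera.
- The active door's angle reads 1.40 rad, though the tool had swung it 80° (1.396 rad).

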